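Meter three specimen cassettes out of a lidded tipping box

ROBOT

A 6-joint arm with a two-finger parallel gripper is mounted at the origin on the work surface. World frame = base frame: x ahead of the robot, y to its left, z up, the work surface at z = 0. Lengths are in m, angles in rad, forces in N, time in s.
With the tool pointing down it reaches from about 0.425 to 0.95 m from the base axis. Payload 3.5 kg.
Tool frame: the origin (TCP) lies between the finger pads; the fingertips stand 19 mm ahead of it and the grasp point (between the pads) is the TCP (ctrl.nose_length is the distance from the TCP to the fingertips, in m); z points along the fingers, y is the line along which they close (so a half turn about z gives the same grasp; the last joint's range is limited). The gripper opens to 85 mm and grips with 20 to 120 N. Pads are 22 mm wide; open, the fingers measure 114 mm over their backs; the gripper's body (76 mm by 85 mm) begins 54 mm behind the grasp point. The pads swing forward as they close: fully open they stand 13 mm farther back than shut.
Start: joints at [-1.363, 0.286, 1.577, -0, 1.279, -0.15], TCP at [0.236, -0.632, 0.25] pointing down, gripper open.
Joint ranges: [-2.77, 2.77], [-0.9, 2.22], [0.21, 2.48], [-1.53, 4.67], [0.24, 2.81], [-2.84, 2.84]. Speed limits (rad/s): [2.79, 2.79, 3.14, 3.14, 3.14, 3.14].

INTERFACE

Orientations are given as a unit quaternion [x, y, z, w].
In Python, from plant import ctrl gives the robot as it stands.
- The arm moves only by the tool apply_moves, never from a script. Its argument "series" is a list of rows, each a list of 6 numbers: the shift along the world's x, y, z scaled (see below), then the turn, a rotation vector about the world's x, y, z scaled (see below). A call has 1 to 20 rows; each row is the pose to reach, as a shift and turn from the pose commanded when the call began; what a row does not reach only later rows make up. The controller multiplies each number of a shift by 0.8 m and each number of a turn by 45 degrees. A row lasts 1/8 s, in which the tool goes at most 62.5 mm and 10.7 degrees, less where a joint would pass 70% of its speed; a pose out of reach is approached as far as the arm can. A call with a number of a shift or a turn outside -1 to 1 is refused whole. A call with a gripper value outside its range is refused whole. "jaw" is the opening, from 0 (shut) to 1 (fully open), set as the call begins (left out, the last holds). The fingers move at their own pace and stop on an object; "squeeze" is the grip in N (left out, the last holds). Time passes only in rows, so rows that repeat a pose let the fingers close. It gives the time, the measured TCP pose, the force, the opening and the grip force at its end, in the units of the state.
- ctrl.get_state(): the state, without advancing time (a new reading comes with each control period).
- ctrl.read_camera(name): name is "scene" or "top"; returns the picture (384x512x3 uint8, red, green, blue); there is no depth.
- ctrl.get_calibration(name): a dict with "fx", "fy", "cx", "cy" (pixels), "xyz" and "orientation" of the camera in the world. Camera axes: x right, y up, looking along -z (the intrinsics and any distortion apply to the point x, -y, -z); pixel columns grow to the right and rows downward; lengths in m; the calibration is good to about 2 mm. A picture is of the moment at which its call begins. get_calibration takes no time and is no camera call.
- ctrl.sign_off(): hands the job in; it is judged then, once.
Trained networks look in the newest picture that a camera, given by its name, has taken for a name from the list of things; names that differ only in an ending like _2 or _b are one class to them, and where a whole thing is asked for, a point or a joint stands for the part that bears it (a point fixed in the world has none). Each returns a list of dicts, best first, with "p" (0 to 1); they miss things now and then, are a little off and sometimes report something else, mostly with a low value. They report only what shows in the picture. A call takes as long as a camera call. They do not tell look-alikes from the thing itself.
- ctrl.boxes_of(thing, camera): "xy" ([column, row] as shares, 0 to 1, of the picture: columns of its width, rows of its height, amid what is visible of it).
- ctrl.silhouettes(thing, camera): "pixels" (384x512 bool, what is visible of it) and "xy" ([column, row] as shares, 0 to 1, of the picture: columns of its width, rows of its height, amid what is visible of it).
The state is a dict: "time": time; "qpos": joint angles; "dq": joint speeds; "joint_efforts": joint torques, N m; "eef_pos": TCP position; "tcp_rot": TCP orientation; "contact_force": force on the tool from outside, world axes, zero at the start; "wrist_torque": the same for the moment, N m; "opening": opening from 0.0 (shut) to 1.0 (fully open); "finger_force": force on a finger pad.
Only numpy, scipy, OpenCV 4.12 (cv2) and the standard library are available. Lean on these libraries where they do the work, as an engineer would, in place of code of your own. Each camera call takes 0.05 s, during which the arm holds its last target. There are 200 camera calls.

TASK

Take the lid off the tipping box (lift it over the yellow end lips, then slide it out of its grooves) and lay it on the bench, tab up, clear of the tray. Then raise the box by its rear handle until the first cassette slides, and keep it tipped so that exactly three cassettes drop into the cream tray while the other three stay in the box; then let the box back down level and let go. Do not touch the cassettes with the gripper and do not disturb the tray or the bottles and beaker around.

Things in the scene. Friction and masses are not known exactly. Their poses are not given: they have to be found in the camera images.
- stand: Fixed grey stand of the tipping box, base plate 120 x 160 x 8 mm. Its frame is upright: +y is the direction in which cassettes leave the box, x is across the box. Origin on the bench directly below the mouth edge of the level box; the stand and the box reach from there towards -y (the handle bar is at y = -260 mm).
- bin (a joint): Tilt of the blue box on its stand, rad: 0 = level on its rest (start), to 0.7 as the rear handle is lifted and the mouth dips. Damped hinge (0.6 N m s/rad); let go, it sinks back to level (2 to 3 N at the handle lifts it). Cassettes start to slide on the smooth front floor at 0.22 to 0.38 rad (differs each run), on the rear mat only at about 0.12 rad beyond that (sooner if jerked).
- hinge (a point): Point on the tilt axis of the box, in the middle, 55 mm above the bench and 60 mm behind the mouth edge. The axis runs along the stand's x.
- handle (a point): Middle of the rear handle of the box: a black round bar 12 mm thick, 90 mm long, along the stand's x, held at its ends by thin steel arms; 200 mm behind the hinge (stand's -y) and 20 mm above it when level. It swings with the box on that radius; it can turn between the fingers. 50 mm free between it and the rear wall of the box; nothing is above it.
- mouth (a point): Middle of the floor's edge at the open mouth of the box, where cassettes drop off; turns with the box. The box is 68 mm wide outside; its lane is 44 mm wide, 195 mm long, floor 65 mm above the bench when level, side walls up to 83 mm. The front 100 mm of floor is smooth aluminium (three cassettes), the rear 95 mm a black rubber mat (three more).
- lid: Loose white lid over the front half of the box: plate 56 (x) x 92 (y) x 4 mm, 90 g, axes along the stand's at the start. Origin at the centre of the plate's underside, 83 mm above the bench at the start. A flap hangs 15 mm below its front (+y) end and shuts the mouth; a red tab stands on top. Laid on the bench it rests on flap and rear edge, about 0.2 rad aslope.
- lid_tab (a point): Point in the lid's red tab (24 x by 14 y by 40 mm tall), 10 mm below its top, 34 mm above the plate's underside, 20 mm in front (+y) of its centre. The lid runs in side grooves (tops 101 mm above the bench) with 10 mm play upwards; a yellow lip 5.5 mm high ends each groove: lift the lid 6 to 9 mm, keep that height, slide it 100 mm or more to the stand's +y, clear of the grooves.
- tray: Loose cream open tray, 150 x 150 x 18 mm, 4 mm walls and floor, 700 g, standing under the mouth. Origin at the centre of its underside, axes along its sides.
- wash_bottle: Bystander: white wash bottle with red cap, 60 mm wide, 150 mm tall, origin under its base.
- beaker: Bystander: small glass beaker, 56 mm wide, 50 mm tall, origin under its base.
- dropper: Bystander: amber dropper bottle, 28 mm wide, 65 mm tall, origin under its base.
- cassette1: Loose specimen cassette, yellow plastic with a pale block, 40 (x) x 28 (y) x 7 mm, 15 g, nearest the mouth in the single row (29 mm pitch, 34 mm between 3 and 4); on the smooth floor, to be tipped out. Origin at the centre of its underside.
- cassette2: Loose specimen cassette, green plastic with a pale block, 40 (x) x 28 (y) x 7 mm, 15 g, number 2 from the mouth in the single row (29 mm pitch, 34 mm between 3 and 4); on the smooth floor, to be tipped out. Origin at the centre of its underside.
- cassette3: Loose specimen cassette, orange plastic with a pale block, 40 (x) x 28 (y) x 7 mm, 15 g, number 3 from the mouth in the single row (29 mm pitch, 34 mm between 3 and 4); on the smooth floor, to be tipped out. Origin at the centre of its underside.
- cassette4: Loose specimen cassette, yellow plastic with a pale block, 40 (x) x 28 (y) x 7 mm, 15 g, number 4 from the mouth in the single row (29 mm pitch, 34 mm between 3 and 4); on the mat, to stay. Origin at the centre of its underside.
- cassette5: Loose specimen cassette, green plastic with a pale block, 40 (x) x 28 (y) x 7 mm, 15 g, number 5 from the mouth in the single row (29 mm pitch, 34 mm between 3 and 4); on the mat, to stay. Origin at the centre of its underside.
- cassette6: Loose specimen cassette, orange plastic with a pale block, 40 (x) x 28 (y) x 7 mm, 15 g, furthest from the mouth in the single row (29 mm pitch, 34 mm between 3 and 4); on the mat, to stay. Origin at the centre of its underside.
Not all that is in view belongs to the job. Leave any brown or orange look-alike of the lid alone. Leave any purple look-alike of the cassette4 alone.

How it is judged:
By the outcome, as a careful person would: the job done as asked, in the order asked, and still so for the second after the job is handed in, with the robot touching nothing.
It also fails if it takes over 64 s, if anything falls off the work surface, if the arm or the gripper's body presses on something with over 40 N, if the wrist force passes 120 N, or if a joint passes its speed limit or range.

## Working session

There is one attempt and no reset: what is moved stays moved. The work goes in short steps, Python scripts to look and compute and a tool call to move; the robot and the scene stay as the last step left them, time stands still between calls to the robot, and variables do not carry over. Pictures are saved under pics/ and viewed, at most 10 in all, crops included, and the job is handed in when it is done.

Besides the shell and the picture viewer there is one more tool, called after ">>>" as name(argument=value, ...) on one line, values as JSON. apply_moves: Moves the arm, as the interface text tells. Shifts and turns lie within -1 to 1; 1 stands for 0.8 m of shift or 45 degrees of turn. Its arguments: {"type":"object","properties":{"series":{"type":"array"},"jaw":{"type":"number"},"squeeze":{"type":"number"}},"required":["series"]}

```bash
ls; mkdir -p pics; cat > h.py <<'E'
import numpy as np, cv2
from scipy.spatial.transform import Rotation as R
from plant import ctrl
def ray(cam,u,v):
    c=ctrl.get_calibration(cam); 
    d=np.array([(u-c['cx'])/c['fx'],-(v-c['cy'])/c['fy'],-1.])
    return np.array(c['xyz']),R.from_quat(c['orientation']).apply(d)
def onz(cam,u,v,z):
    o,d=ray(cam,u,v); return o+d*(z-o[2])/d[2]
def proj(cam,p):
    c=ctrl.get_calibration(cam); q=R.from_quat(c['orientation']).inv().apply(np.array(p)-c['xyz'])
    return c['cx']+c['fx']*q[0]/-q[2], c['cy']+c['fy']*q[1]/q[2]
def snap(cam,name,crop=None,s=1):
    im=ctrl.read_camera(cam)
    o=im if crop is None else im[crop[1]:crop[3],crop[0]:crop[2]]
    cv2.imwrite('pics/'+name,cv2.resize(o[:,:,::-1],None,fx=s,fy=s,interpolation=cv2.INTER_CUBIC)); return im
E
python3 - <<'E'
from h import *
a=snap('scene','a.png'); b=snap('top','b.png')
for c in('scene','top'):
    k=ctrl.get_calibration(c); print(c,{i:np.round(v,4) if not isinstance(v,dict) else v for i,v in k.items()})
for c,zs in(('top',1),('scene',1)):
  for t,z in dict(stand=.004,lid=.087,lid_tab=.117,handle=.075,mouth=.065,tray=.01,wash_bottle=.15,beaker=.05,dropper=.065,cassette4=.07,cassette6=.07).items():
    for d in ctrl.boxes_of(t,c)[:3]:
        u,v=d['xy'][0]*512,d['xy'][1]*384
        print(c,t,round(d['p'],2),round(u),round(v),onz(c,u,v,z).round(3))
E
```

```text
pics
scene {'fx': np.float64(414.6567), 'fy': np.float64(414.6567), 'cx': np.float64(256.4851), 'cy': np.float64(194.2017), 'xyz': array([1.2085, 0.244 , 0.6455]), 'orientation': array([0.2748, 0.3499, 0.718 , 0.5353])}
top {'fx': np.float64(401.8676), 'fy': np.float64(401.8676), 'cx': np.float64(260.7233), 'cy': np.float64(189.2911), 'xyz': array([0.4082, 0.0561, 0.9513]), 'orientation': array([ 0.0439, -0.066 , -0.698 ,  0.7117])}
top stand 0.87 339 209 [ 0.514 -0.16   0.004]
top lid 0.97 303 197 [ 0.529 -0.062  0.087]
top lid 0.92 327 275 [ 0.363 -0.114  0.087]
top lid 0.68 261 263 [0.386 0.026 0.087]
top lid_tab 0.96 304 193 [ 0.532 -0.061  0.117]
top lid_tab 0.89 328 272 [ 0.371 -0.109  0.117]
top lid_tab 0.7 257 263 [0.387 0.035 0.117]
top handle 0.94 343 210 [ 0.505 -0.153  0.075]
top mouth 0.95 343 214 [ 0.496 -0.154  0.065]
top tray 0.65 258 189 [0.558 0.035 0.01 ]
top wash_bottle 0.71 385 146 [ 0.63  -0.225  0.15 ]
top beaker 0.96 220 125 [0.699 0.125 0.05 ]
top beaker 0.61 339 210 [ 0.506 -0.149  0.05 ]
top dropper 0.46 194 176 [0.574 0.179 0.065]
top cassette4 0.68 336 20
[... 555 characters left out ...]
cene lid_tab 0.76 209 169 [ 0.476 -0.068  0.117]
scene lid_tab 0.62 256 185 [0.504 0.052 0.117]
scene handle 0.69 208 192 [ 0.507 -0.062  0.075]
scene mouth 0.9 179 193 [ 0.519 -0.128  0.065]
scene wash_bottle 0.93 95 221 [ 0.742 -0.183  0.15 ]
scene wash_bottle 0.19 266 288 [0.801 0.152 0.15 ]
scene beaker 0.88 266 288 [0.72  0.133 0.05 ]
scene dropper 0.71 310 248 [0.608 0.195 0.065]
scene cassette4 0.65 165 187 [ 0.512 -0.165  0.07 ]
scene cassette4 0.63 152 184 [ 0.51  -0.201  0.07 ]
scene cassette4 0.62 175 167 [ 0.429 -0.179  0.07 ]
scene cassette6 0.65 165 187 [ 0.512 -0.165  0.07 ]
scene cassette6 0.63 152 184 [ 0.51  -0.201  0.07 ]
scene cassette6 0.62 175 167 [ 0.429 -0.179  0.07 ]
```

View pics/a.png

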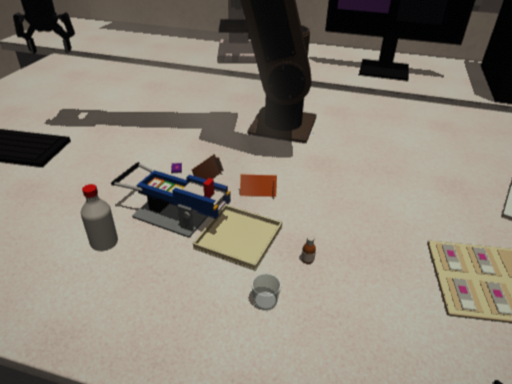

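View pics/b.png

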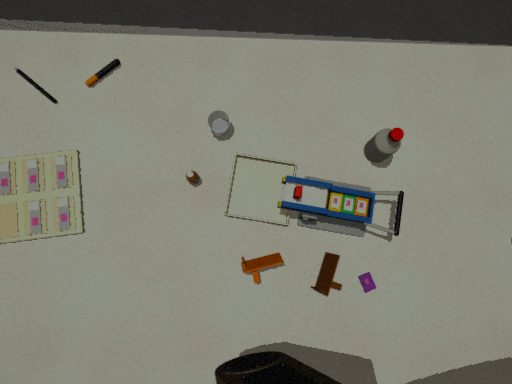

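The scene picture shows the blue box at (185,192), with the red tab at (208,187), the handle at (128,173) and the tray at (240,235). The top picture has the tab at (298,192) and the handle bar at (399,212), the orange and brown look-alikes at (262,263) and (327,273), and free bench around (300,110).

```bash
python3 - <<'E'
from h import *
print({k:np.round(v,3) for k,v in ctrl.get_state().items()})
A=cv2.imread('pics/a.png')[:,:,::-1].astype(int);B=cv2.imread('pics/b.png')[:,:,::-1].astype(int)
def seg(I,f,x0,y0,x1,y1):
    m=f(I)[y0:y1,x0:x1]; v,u=np.nonzero(m); 
    return np.c_[u+x0,v+y0]
red=lambda I:(I[...,0]>110)&(I[...,1]<60)&(I[...,2]<70)
blk=lambda I:(I.sum(2)<110)
def tri(pa,pb):
    M=[];b=[]
    for c,p in(('scene',pa),('top',pb)):
        o,d=ray(c,*p); d/=np.linalg.norm(d);P=np.eye(3)-np.outer(d,d);M.append(P);b.append(P@o)
    return np.linalg.solve(sum(M),sum(b))
ra=seg(A,red,195,170,222,205);rb=seg(B,red,285,180,312,205)
print('tab',len(ra),ra.mean(0),len(rb),rb.mean(0),tri(ra.mean(0),rb.mean(0)).round(4), ra.min(0),ra.max(0),rb.min(0),rb.max(0))
ha=seg(A,blk,108,158,146,190);hb=seg(B,blk,388,185,412,240)
for n,h in(('a',ha),('b',hb)): print(n,len(h),h.mean(0),h.min(0),h.max(0))
rect=cv2.minAreaRect(hb.astype(np.float32)); print(rect)
(cx,cy),_,_=rect; print('handle top@.075',onz('top',cx,cy,.075).round(4), [onz('top',*p,.075).round(3)[:2] for p in cv2.boxPoints(rect)])
print('handle tri',tri(ha.mean(0),hb.mean(0)).round(4))
# lid/box from top: blue
blue=lambda I:(I[...,2]>90)&(I[...,0]<60)
bb=seg(B,blue,270,165,390,235); r=cv2.minAreaRect(bb.astype(np.float32)); print(r)
P=[onz('top',*p,.1)[:2] for p in cv2.boxPoints(r)]; print(np.round(P,3))
for t in('tray',):
  for d in ctrl.silhouettes(t,'top')[:1]:
    v,u=np.nonzero(d['pixels']); r=cv2.minAreaRect(np.c_[u,v].astype(np.float32)); print(t,d['p'],[onz('top',*p,.015).round(3)[:2] for p in cv2.boxPoints(r)])
E
```

```text
{'time': np.float64(1.2), 'qpos': array([-1.363,  0.286,  1.577,  0.   ,  1.279, -0.15 ]), 'dq': array([ 0.001, -0.001, -0.001, -0.001, -0.   , -0.001]), 'joint_efforts': array([ 1.0000e-03, -4.0597e+01, -2.9294e+01, -0.0000e+00,  1.0000e-03,
       -0.0000e+00]), 'eef_pos': array([ 0.236, -0.632,  0.25 ]), 'tcp_rot': array([ 0.984,  0.178,  0.   , -0.   ]), 'contact_force': array([0.62 , 0.706, 0.251]), 'wrist_torque': array([ 0.057,  0.002, -0.026]), 'finger_force': np.float64(0.0), 'opening': np.float64(1.005)}
tab 41 [208. 181.] 65 [298.16923077 190.86153846] [ 0.536  -0.0465  0.1281] [204 178] [212 184] [295 186] [301 196]
a 104 [127.93269231 175.46153846] [112 164] [145 189]
b 181 [398.35911602 212.77348066] [395 191] [402 234]
((398.12823486328125, 212.51673889160156), (5.0442280769348145, 43.414852142333984), 7.431407928466797)
handle top@.075 [ 0.5007 -0.2753  0.075 ] [array([ 0.454, -0.262]), array([ 0.55 , -0.278]), array([ 0.548, -0.289]), array([ 0.452, -0.273])]
handle tri [ 0.4992 -0.2737  0.0718]
((328.657958984375, 198.7261199951172), (91.48169708251953, 31.313735961914062), 11.53462028503418)
[[ 0.509 -0.013]
 [ 0.576 -0.026]
 [ 0.54  -0.22 ]
 [ 0.474 -0.205]]
tray 0.89 [array([0.492, 0.113]), array([0.642, 0.093]), array([ 0.621, -0.058]), array([ 0.471, -0.035])]
```

>>> apply_moves(series=[[0.376, 0.731, 0, 0, 0, -0.667], [0.376, 0.731, 0, 0, 0, -0.667], [0.376, 0.731, 0, 0, 0, -0.667], [0.376, 0.731, 0, 0, 0, -0.667], [0.376, 0.731, 0, 0, 0, -0.667], [0.376, 0.731, 0, 0, 0, -0.667], [0.376, 0.731, 0, 0, 0, -0.667], [0.376, 0.731, 0, 0, 0, -0.667], [0.376, 0.731, 0, 0, 0, -0.667], [0.376, 0.731, 0, 0, 0, -0.667], [0.376, 0.731, 0, 0, 0, -0.667], [0.376, 0.731, 0, 0, 0, -0.667], [0.376, 0.731, -0.08, 0, 0, -0.667], [0.376, 0.731, -0.08, 0, 0, -0.667]], jaw=0.5, squeeze=30)

```text
time: 3.0
eef_pos: [0.5332, -0.0473, 0.1812]
tcp_rot: [0.996, -0.083, -0.006, -0.001]
contact_force: [-0.6, 0.5, 0.2]
opening: 0.502
finger_force: 0.0
```

>>> apply_moves(series=[[0, 0, -0.04, 0, 0, 0], [0, 0, -0.07, 0, 0, 0], [0, 0, -0.085, 0, 0, 0], [0, 0, -0.085, 0, 0, 0]])

```text
time: 3.5
eef_pos: [0.5374, -0.048, 0.1189]
tcp_rot: [0.997, -0.083, 0.0, 0.0]
contact_force: [-0.4, 0.7, 0.7]
opening: 0.499
finger_force: 0.0
```

```bash
python3 - <<'E'
from h import *
s=ctrl.get_state();print(s['eef_pos'],s['contact_force'],s['qpos'].round(2))
a=snap('scene','c.png',(130,110,290,230),4)
print(proj('scene',s['eef_pos']))
E
```

```text
[ 0.53737208 -0.04804833  0.11891239] [-0.35433246  0.74801307  0.74587247] [-0.28  0.14  2.01 -0.    0.99  1.46]
(np.float64(207.32076732656944), np.float64(184.67810465253882))
```

View pics/c.png

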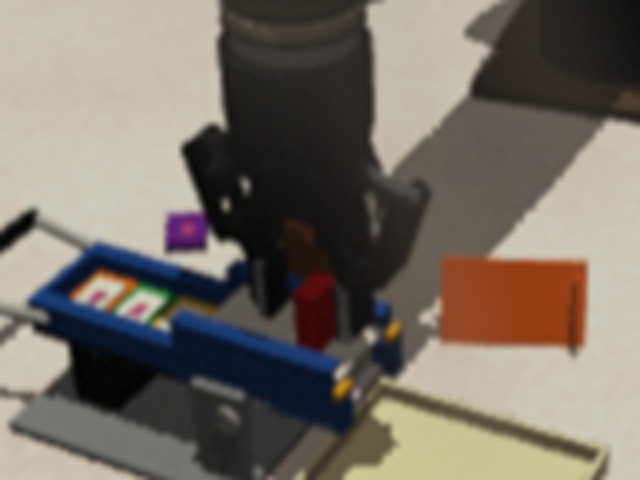

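The picture shows the red tab at crop (316,310) between the fingers at (268,285) and (350,305), about 4 mm forward of centre. I'll shift forward and close.

>>> apply_moves(series=[[0.001, 0.005, 0, 0, 0, 0], [0.001, 0.005, 0, 0, 0, 0], [0.001, 0.005, 0, 0, 0, 0], [0.001, 0.005, 0, 0, 0, 0], [0.001, 0.005, 0, 0, 0, 0], [0.001, 0.005, 0, 0, 0, 0]], jaw=0, squeeze=35)

```text
time: 4.3
eef_pos: [0.5389, -0.0437, 0.1198]
tcp_rot: [0.997, -0.083, 0.001, 0.0]
contact_force: [-1.2, -0.3, 6.1]
opening: 0.157
finger_force: 37.9
```

>>> apply_moves(series=[[0, 0, 0.005, 0, 0, 0], [0, 0, 0.011, 0, 0, 0], [0, 0, 0.011, 0, 0, 0], [0, 0, 0.011, 0, 0, 0]])

```text
time: 4.8
eef_pos: [0.5378, -0.0432, 0.1268]
tcp_rot: [0.997, -0.083, -0.0, -0.0]
contact_force: [-0.1, -0.3, -0.7]
opening: 0.156
finger_force: 37.0
```

>>> apply_moves(series=[[0.0035, 0.02, 0, 0, 0, 0], [0.007, 0.04, 0, 0, 0, 0], [0.0105, 0.06, 0, 0, 0, 0], [0.014, 0.08, 0, 0, 0, 0], [0.014, 0.08, 0, 0, 0, 0]])

```text
time: 5.42
eef_pos: [0.5493, 0.022, 0.1271]
tcp_rot: [0.997, -0.082, -0.0, -0.0]
contact_force: [-0.4, -0.2, -1.2]
opening: 0.151
finger_force: 37.0
```

>>> apply_moves(series=[[0.0035, 0.02, 0, 0, 0, 0], [0.007, 0.04, 0, 0, 0, 0], [0.0105, 0.06, 0, 0, 0, 0], [0.014, 0.08, 0, 0, 0, 0], [0.014, 0.08, 0, 0, 0, 0], [0.014, 0.08, 0.04, 0, 0, 0], [0.014, 0.08, 0.08, 0, 0, 0], [0.06, 0.06, 0.08, 0, 0, 0], [0.11, 0.03, 0.08, 0, 0, 0], [0.16, 0, 0.08, 0.1, -0.016, 0], [0.21, -0.03, 0.08, 0.2, -0.033, 0], [0.2425, -0.0525, 0.04, 0.2, -0.033, 0], [0.2425, -0.0525, 0, 0.2, -0.033, 0], [0.2425, -0.0525, -0.04, 0.2, -0.033, 0], [0.2425, -0.0525, -0.07, 0.2, -0.033, 0], [0.2425, -0.0525, -0.085, 0.2, -0.033, 0], [0.2425, -0.0525, -0.085, 0.2, -0.033, 0]])

```text
time: 7.55
eef_pos: [0.7428, -0.0213, 0.0584]
tcp_rot: [0.993, -0.083, 0.006, -0.079]
contact_force: [0.8, 0.2, -1.1]
opening: 0.153
finger_force: 36.9
```

```bash
python3 - <<'E'
from h import *
a=snap('scene','d.png',(80,130,340,325),3)
E
```

```text
(no output)
```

View pics/d.png

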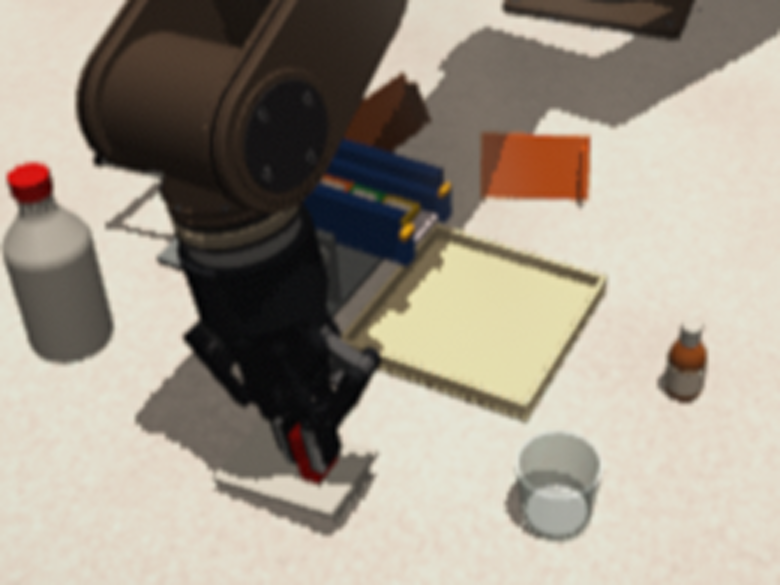

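The lid hangs just over free bench at crop (290,490). The tray, bottles and cassettes are undisturbed. Lowering it now.

>>> apply_moves(series=[[0, 0, -0.005, 0, 0, 0], [0, 0, -0.01, 0, 0, 0], [0, 0, -0.013, 0, 0, 0], [0, 0, -0.013, 0, 0, 0]])

```text
time: 8.1
eef_pos: [0.7431, -0.0214, 0.0485]
tcp_rot: [0.993, -0.083, 0.006, -0.079]
contact_force: [-0.4, -0.9, -0.9]
opening: 0.154
finger_force: 37.0
```

>>> apply_moves(series=[[0, 0, -0.002, 0, 0, 0], [0, 0, -0.004, 0, 0, 0], [0, 0, -0.004, 0, 0, 0]])

```text
time: 8.48
eef_pos: [0.7441, -0.0216, 0.0481]
tcp_rot: [0.993, -0.082, 0.007, -0.08]
contact_force: [-3.3, -0.1, 6.9]
opening: 0.153
finger_force: 38.0
```

>>> apply_moves(series=[[0, 0, 0.003, 0, 0, 0], [0, 0, 0.003, 0, 0, 0], [0, 0, 0.003, 0, 0, 0], [0, 0, 0.003, 0, 0, 0], [-0.001, -0.005, 0.03, 0, 0, 0], [-0.002, -0.01, 0.06, 0, 0, 0], [-0.003, -0.015, 0.1, 0, 0, 0], [-0.003, -0.015, 0.17, 0, 0, 0], [-0.003, -0.015, 0.22, 0, 0, 0], [-0.003, -0.015, 0.22, 0, 0, 0]], jaw=0.5)

```text
time: 9.72
eef_pos: [0.7437, -0.0344, 0.2311]
tcp_rot: [0.993, -0.082, 0.013, -0.078]
contact_force: [-0.8, -1.0, 0.0]
opening: 0.499
finger_force: 0.0
```

>>> apply_moves(series=[[-0.305, -0.301, -0.03, -0.2, 0.033, 0], [-0.305, -0.301, -0.03, -0.2, 0.033, 0], [-0.305, -0.301, -0.03, -0.2, 0.033, 0], [-0.305, -0.301, -0.03, -0.2, 0.033, 0], [-0.305, -0.301, -0.03, -0.2, 0.033, 0], [-0.305, -0.301, -0.03, -0.2, 0.033, 0], [-0.305, -0.301, -0.03, -0.2, 0.033, 0], [-0.305, -0.301, -0.1, -0.2, 0.033, 0], [-0.305, -0.301, -0.1, -0.2, 0.033, 0]])

```text
time: 10.85
eef_pos: [0.4945, -0.2713, 0.1371]
tcp_rot: [0.997, -0.083, -0.004, -0.003]
contact_force: [0.6, 1.5, -0.5]
opening: 0.502
finger_force: 0.0
```

```bash
python3 - <<'E'
from h import *
s=ctrl.get_state();print(s['eef_pos'],s['qpos'].round(2))
a=snap('scene','e.png');b=snap('top','e2.png')
M=np.zeros((585,800,3),np.uint8)
x=cv2.resize(a[150:345,70:340],None,fx=1.9,fy=1.9); y=cv2.resize(b[70:260,210:430],None,fx=1.3,fy=1.3)
M[:x.shape[0],:x.shape[1]]=x; M[:y.shape[0],514:514+y.shape[1]]=y
cv2.imwrite('pics/e3.png',M[:380,:,::-1])
E
```

```text
[ 0.49452914 -0.27131976  0.13707918] [-0.68  0.17  1.93  0.    1.05  1.05]
```

View pics/e3.png

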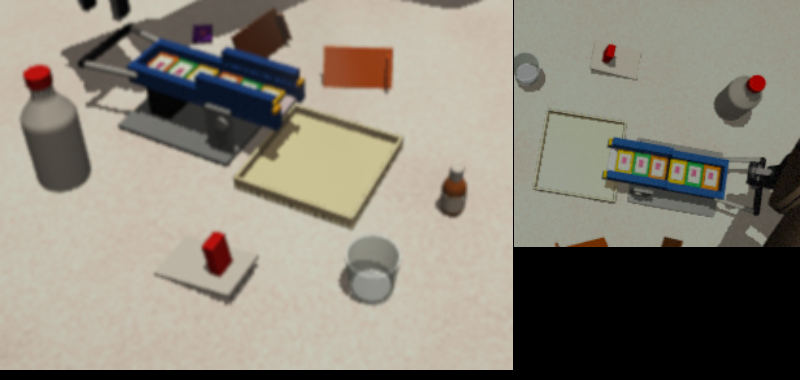

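The lid lies tab up at left-panel (205,262), all six cassettes are in the lane, and the gripper is over the handle. Descending to grip the bar.

>>> apply_moves(series=[[0.004, 0, -0.03, 0, 0, 0], [0.004, 0, -0.06, 0, 0, 0], [0.004, 0, -0.083, 0, 0, 0], [0.004, 0, -0.083, 0, 0, 0]])

```text
time: 11.45
eef_pos: [0.5, -0.2738, 0.0748]
tcp_rot: [0.997, -0.083, -0.001, -0.0]
contact_force: [0.5, -1.0, 0.2]
opening: 0.497
finger_force: 0.0
```

>>> apply_moves(series=[[0, 0, 0, 0, 0, 0], [0, 0, 0, 0, 0, 0], [0, 0, 0, 0, 0, 0], [0, 0, 0, 0, 0, 0], [0, 0, 0, 0, 0, 0]], jaw=0, squeeze=20)

```text
time: 12.08
eef_pos: [0.5008, -0.2756, 0.0766]
tcp_rot: [0.997, -0.083, 0.001, 0.001]
contact_force: [-0.8, -4.1, 5.7]
opening: 0.128
finger_force: 21.8
```

>>> apply_moves(series=[[0.0001, 0.0007, 0.0062, 0, 0, 0], [0.0003, 0.0015, 0.0125, 0, 0, 0], [0.0004, 0.0025, 0.0187, 0, 0, 0], [0.0006, 0.0037, 0.0249, 0, 0, 0], [0.0008, 0.005, 0.031, 0, 0, 0], [0.0011, 0.0064, 0.0371, 0, 0, 0], [0.0013, 0.008, 0.0431, 0, 0, 0], [0.0016, 0.0099, 0.0491, 0, 0, 0], [0.0016, 0.0099, 0.0491, 0, 0, 0]])

```text
time: 13.2
eef_pos: [0.5019, -0.2682, 0.1151]
tcp_rot: [0.997, -0.083, 0.001, 0.002]
contact_force: [0.3, -7.8, -0.4]
opening: 0.133
finger_force: 21.0
```

```bash
cat > look.py <<'E'
import sys
from h import *
n=sys.argv[1]
b=snap('top',n+'_t.png'); a=snap('scene',n+'_s.png')
s=ctrl.get_state(); print(s['time'],s['eef_pos'].round(4),s['contact_force'].round(1))
# cassettes: colour blobs along box axis in both views
for cam,I,x0,y0,x1,y1 in(('top',b,215,150,385,230),('scene',a,130,165,290,270)):
    hsv=cv2.cvtColor(I[y0:y1,x0:x1],cv2.COLOR_RGB2HSV); H,S,V=cv2.split(hsv)
    for nm,lo,hi in(('green',45,85),('orange',6,16),('yellow',19,33)):
        m=((H>=lo)&(H<=hi)&(S>140)&(V>70)).astype(np.uint8)
        k,_,st,ce=cv2.connectedComponentsWithStats(cv2.morphologyEx(m,cv2.MORPH_CLOSE,np.ones((5,5),np.uint8)))
        print(cam,nm,[(round(c[0]+x0,1),round(c[1]+y0,1),int(t[4])) for c,t in zip(ce[1:],st[1:]) if t[4]>12])
E
python3 look.py t20
```

```text
13.3 [ 0.5019 -0.2683  0.1149] [ 0.6 -8.2 -0.2]
top green [(np.float64(306.0), np.float64(195.5), 73), (np.float64(347.8), np.float64(202.9), 103)]
top orange []
top yellow [(np.float64(293.7), np.float64(193.4), 92), (np.float64(328.2), np.float64(199.2), 248), (np.float64(361.5), np.float64(204.5), 120)]
scene green [(np.float64(171.2), np.float64(178.9), 19)]
scene orange [(np.float64(157.2), np.float64(173.3), 44), (np.float64(258.0), np.float64(185.0), 728), (np.float64(192.1), np.float64(188.5), 33)]
scene yellow [(np.float64(178.5), np.float64(183.2), 46), (np.float64(214.7), np.float64(199.3), 32)]
```

>>> apply_moves(series=[[-0.0002, -0.0015, 0.0025, 0, 0, 0], [-0.0003, -0.0022, 0.0049, 0, 0, 0], [-0.0002, -0.001, 0.0072, 0, 0, 0], [0, 0, 0.0095, 0, 0, 0], [0, 0, 0.0095, 0, 0, 0]])

```text
time: 13.92
eef_pos: [0.5021, -0.2662, 0.122]
tcp_rot: [0.997, -0.083, 0.001, 0.0]
contact_force: [3.8, -2.7, -1.6]
opening: 0.127
finger_force: 20.8
```

```bash
python3 look.py t24
```

```text
14.025 [ 0.5022 -0.2662  0.122 ] [ 5.7 -1.8 -2.4]
top green [(np.float64(306.0), np.float64(196.0), 80), (np.float64(347.6), np.float64(202.6), 103)]
top orange []
top yellow [(np.float64(293.9), np.float64(192.8), 95), (np.float64(328.2), np.float64(199.2), 239), (np.float64(361.6), np.float64(204.1), 123)]
scene green [(np.float64(171.7), np.float64(177.1), 13)]
scene orange [(np.float64(157.4), np.float64(172.0), 47), (np.float64(257.9), np.float64(185.0), 728), (np.float64(192.1), np.float64(188.3), 37)]
scene yellow [(np.float64(179.6), np.float64(182.8), 45), (np.float64(214.8), np.float64(200.1), 35)]
```

>>> apply_moves(series=[[0.0001, 0.0009, 0.0024, 0, 0, 0], [0.0003, 0.0017, 0.0048, 0, 0, 0], [0.0003, 0.0017, 0.0048, 0, 0, 0], [0.0003, 0.0017, 0.0048, 0, 0, 0]])

```text
time: 14.52
eef_pos: [0.5024, -0.265, 0.1258]
tcp_rot: [0.997, -0.083, 0.001, 0.0]
contact_force: [4.8, -3.1, -1.0]
opening: 0.128
finger_force: 20.7
```

```bash
python3 look.py t26
```

```text
14.625 [ 0.5024 -0.2649  0.1258] [ 5.2 -2.7 -1.6]
top green [(np.float64(306.0), np.float64(196.1), 81), (np.float64(347.6), np.float64(202.3), 101)]
top orange []
top yellow [(np.float64(293.9), np.float64(193.1), 93), (np.float64(327.8), np.float64(199.0), 239), (np.float64(361.2), np.float64(204.0), 117)]
scene green [(np.float64(203.4), np.float64(193.8), 20)]
scene orange [(np.float64(157.6), np.float64(171.2), 58), (np.float64(258.0), np.float64(185.0), 728), (np.float64(192.2), np.float64(188.1), 35)]
scene yellow [(np.float64(179.7), np.float64(182.5), 46), (np.float64(214.6), np.float64(200.2), 36)]
```

>>> apply_moves(series=[[0.0001, 0.0009, 0.0024, 0, 0, 0], [0.0003, 0.0018, 0.0048, 0, 0, 0], [0.0003, 0.0018, 0.0048, 0, 0, 0], [0.0003, 0.0018, 0.0048, 0, 0, 0]])

```text
time: 15.12
eef_pos: [0.5026, -0.2636, 0.1297]
tcp_rot: [0.997, -0.083, 0.001, 0.0]
contact_force: [4.7, -3.4, -1.2]
opening: 0.131
finger_force: 20.7
```

```bash
python3 look.py t28
```

```text
15.225 [ 0.5026 -0.2636  0.1297] [ 3.8 -3.7 -2.2]
top green [(np.float64(306.2), np.float64(195.6), 80), (np.float64(347.7), np.float64(202.4), 107)]
top orange []
top yellow [(np.float64(293.4), np.float64(193.5), 96), (np.float64(327.8), np.float64(198.9), 240), (np.float64(361.2), np.float64(203.4), 121)]
scene green []
scene orange [(np.float64(157.9), np.float64(170.3), 66), (np.float64(257.9), np.float64(185.0), 728), (np.float64(192.8), np.float64(188.3), 37)]
scene yellow [(np.float64(179.9), np.float64(182.2), 47), (np.float64(214.4), np.float64(200.4), 40)]
```

>>> apply_moves(series=[[0.0001, 0.0009, 0.0023, 0, 0, 0], [0.0003, 0.0018, 0.0046, 0, 0, 0], [0.0003, 0.0018, 0.0046, 0, 0, 0], [0.0003, 0.0018, 0.0046, 0, 0, 0]])

```text
time: 15.72
eef_pos: [0.5028, -0.2622, 0.1333]
tcp_rot: [0.997, -0.083, 0.001, 0.0]
contact_force: [4.3, -3.3, -1.9]
opening: 0.128
finger_force: 20.7
```

```bash
python3 look.py t30
```

```text
15.825 [ 0.5028 -0.2622  0.1333] [ 5.2 -3.5 -1.5]
top green [(np.float64(305.8), np.float64(196.0), 86), (np.float64(347.5), np.float64(202.4), 105)]
top orange []
top yellow [(np.float64(293.3), np.float64(193.4), 93), (np.float64(312.9), np.float64(197.1), 34), (np.float64(330.4), np.float64(199.3), 201), (np.float64(360.8), np.float64(203.7), 105)]
scene green [(np.float64(172.8), np.float64(178.8), 16)]
scene orange [(np.float64(157.8), np.float64(169.5), 61), (np.float64(257.9), np.float64(185.0), 728), (np.float64(192.9), np.float64(188.2), 39)]
scene yellow [(np.float64(179.8), np.float64(181.8), 49), (np.float64(214.7), np.float64(200.8), 37), (np.float64(218.3), np.float64(214.4), 14)]
```

>>> apply_moves(series=[[0.0002, 0.001, 0.0023, 0, 0, 0], [0.0003, 0.002, 0.0046, 0, 0, 0], [0.0003, 0.002, 0.0046, 0, 0, 0], [0.0003, 0.002, 0.0046, 0, 0, 0]])

```text
time: 16.32
eef_pos: [0.503, -0.2607, 0.1372]
tcp_rot: [0.997, -0.083, 0.001, 0.0]
contact_force: [5.7, -3.5, -1.1]
opening: 0.131
finger_force: 20.6
```

```bash
python3 look.py t32
```

```text
16.425 [ 0.503  -0.2607  0.1371] [ 4.5 -3.1 -1.5]
top green [(np.float64(306.1), np.float64(195.5), 82), (np.float64(347.3), np.float64(202.3), 99)]
top orange [(np.float64(319.5), np.float64(189.9), 13)]
top yellow [(np.float64(293.1), np.float64(193.8), 98), (np.float64(327.8), np.float64(198.7), 234), (np.float64(360.7), np.float64(202.8), 103)]
scene green [(np.float64(173.9), np.float64(177.4), 14), (np.float64(206.0), np.float64(195.2), 13)]
scene orange [(np.float64(158.2), np.float64(168.9), 64), (np.float64(258.0), np.float64(185.0), 727), (np.float64(193.0), np.float64(188.2), 41)]
scene yellow [(np.float64(179.8), np.float64(181.4), 50), (np.float64(214.8), np.float64(200.9), 39)]
```

>>> apply_moves(series=[[0.0002, 0.001, 0.0023, 0, 0, 0], [0.0004, 0.0021, 0.0045, 0, 0, 0], [0.0004, 0.0021, 0.0045, 0, 0, 0], [0.0004, 0.0021, 0.0045, 0, 0, 0]])

```text
time: 16.92
eef_pos: [0.5033, -0.2591, 0.1408]
tcp_rot: [0.997, -0.083, 0.001, 0.001]
contact_force: [4.0, -3.3, -1.0]
opening: 0.131
finger_force: 20.6
```

```bash
python3 look.py t34
```

```text
17.025 [ 0.5033 -0.2591  0.1408] [ 4.3 -3.5 -1.5]
top green [(np.float64(306.6), np.float64(195.8), 69), (np.float64(347.0), np.float64(202.2), 102)]
top orange [(np.float64(320.7), np.float64(190.5), 22)]
top yellow [(np.float64(293.0), np.float64(193.6), 93), (np.float64(312.4), np.float64(196.4), 27), (np.float64(330.0), np.float64(199.2), 197), (np.float64(360.1), np.float64(203.2), 98)]
scene green [(np.float64(173.1), np.float64(175.3), 15), (np.float64(205.6), np.float64(195.1), 14)]
scene orange [(np.float64(158.4), np.float64(168.6), 67), (np.float64(257.9), np.float64(185.0), 730), (np.float64(193.6), np.float64(188.3), 40)]
scene yellow [(np.float64(180.2), np.float64(181.3), 46), (np.float64(215.0), np.float64(201.3), 40), (np.float64(218.5), np.float64(215.6), 13)]
```

>>> apply_moves(series=[[0.0002, 0.0011, 0.0023, 0, 0, 0], [0.0004, 0.0022, 0.0046, 0, 0, 0], [0.0004, 0.0022, 0.0046, 0, 0, 0], [0.0004, 0.0022, 0.0046, 0, 0, 0]])

```text
time: 17.52
eef_pos: [0.5036, -0.2575, 0.1445]
tcp_rot: [0.997, -0.083, 0.001, 0.001]
contact_force: [4.1, -4.0, -0.7]
opening: 0.129
finger_force: 20.6
```

```bash
python3 look.py t36
```

```text
17.625 [ 0.5036 -0.2575  0.1445] [ 3.6 -3.3 -1.6]
top green [(np.float64(300.7), np.float64(195.4), 78), (np.float64(346.9), np.float64(202.0), 97)]
top orange [(np.float64(313.7), np.float64(189.5), 26), (np.float64(318.6), np.float64(199.2), 15)]
top yellow [(np.float64(288.5), np.float64(192.8), 95), (np.float64(308.2), np.float64(195.4), 28), (np.float64(333.1), np.float64(199.5), 123), (np.float64(360.2), np.float64(203.0), 99)]
scene green [(np.float64(210.6), np.float64(198.1), 14)]
scene orange [(np.float64(158.9), np.float64(168.2), 64), (np.float64(257.9), np.float64(185.0), 724), (np.float64(199.0), np.float64(191.4), 40)]
scene yellow [(np.float64(180.4), np.float64(181.1), 50), (np.float64(219.9), np.float64(208.1), 75)]
```

Sliding has begun: in the top view the front three have shifted about 6 px and the rear three are still. I'll add a little tilt and hold.

>>> apply_moves(series=[[0.0001, 0.0006, 0.0012, 0, 0, 0], [0.0002, 0.0011, 0.0023, 0, 0, 0], [0.0003, 0.0017, 0.0034, 0, 0, 0], [0.0004, 0.0022, 0.0045, 0, 0, 0], [0.0004, 0.0022, 0.0045, 0, 0, 0], [0.0004, 0.0022, 0.0045, 0, 0, 0], [0.0004, 0.0022, 0.0045, 0, 0, 0], [0.0004, 0.0022, 0.0045, 0, 0, 0]])

```text
time: 18.62
eef_pos: [0.5038, -0.2558, 0.1482]
tcp_rot: [0.997, -0.083, 0.001, 0.001]
contact_force: [3.1, -3.6, 0.1]
opening: 0.13
finger_force: 20.5
```

```bash
python3 look.py t38
```

```text
18.725 [ 0.5038 -0.2558  0.1481] [ 3.7 -4.3 -0.2]
top green [(np.float64(346.6), np.float64(201.7), 106)]
top orange []
top yellow [(np.float64(268.4), np.float64(193.3), 226), (np.float64(333.0), np.float64(199.2), 129), (np.float64(358.9), np.float64(203.2), 95)]
scene green []
scene orange [(np.float64(158.8), np.float64(167.8), 60), (np.float64(258.0), np.float64(185.0), 728), (np.float64(223.9), np.float64(225.2), 97)]
scene yellow [(np.float64(180.7), np.float64(180.8), 52), (np.float64(218.7), np.float64(216.7), 13), (np.float64(233.7), np.float64(230.4), 161)]
```

```bash
python3 - <<'E'
from h import *
a=cv2.imread('pics/t38_s.png')[150:270,130:300];b=cv2.imread('pics/t38_t.png')[140:250,215:395]
a=cv2.resize(a,(560,395));b=cv2.resize(b,(0,0),fx=2.4,fy=2.4)[:,:]
M=np.zeros((600,432,3),np.uint8);M[:264]=b;M[264:569]=cv2.resize(a,(432,305));cv2.imwrite('pics/f.png',M)
E
```

```text
(no output)
```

View pics/f.png

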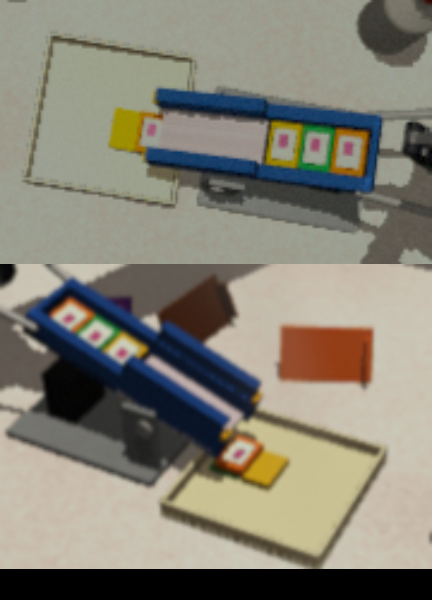

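The yellow cassette lies upside down in the tray, with orange on or over green just beyond the mouth at upper-panel (150,132). Cassettes 4 to 6 haven't moved. I'll hold a bit longer to see that orange is really out.

>>> apply_moves(series=[[0, 0, 0, 0, 0, 0], [0, 0, 0, 0, 0, 0], [0, 0, 0, 0, 0, 0], [0, 0, 0, 0, 0, 0]])

```text
time: 19.23
eef_pos: [0.5038, -0.2558, 0.1482]
tcp_rot: [0.997, -0.083, 0.001, 0.001]
contact_force: [3.6, -4.4, -0.6]
opening: 0.13
finger_force: 20.5
```

```bash
python3 look.py t39; python3 - <<'E'
from h import *
a=cv2.imread('pics/t39_s.png')[190:240,195:275];cv2.imwrite('pics/g.png',cv2.resize(a,None,fx=8,fy=8,interpolation=cv2.INTER_CUBIC))
E
```

```text
19.325 [ 0.5038 -0.2558  0.1482] [ 3.7 -4.2 -0.1]
top green [(np.float64(346.6), np.float64(201.7), 107)]
top orange []
top yellow [(np.float64(268.5), np.float64(193.0), 231), (np.float64(333.0), np.float64(199.2), 130), (np.float64(359.0), np.float64(203.4), 94)]
scene green []
scene orange [(np.float64(158.8), np.float64(167.8), 60), (np.float64(257.9), np.float64(185.0), 728), (np.float64(223.9), np.float64(225.2), 97)]
scene yellow [(np.float64(180.7), np.float64(180.8), 52), (np.float64(218.8), np.float64(216.9), 13), (np.float64(233.7), np.float64(230.4), 161)]
```

View pics/g.png

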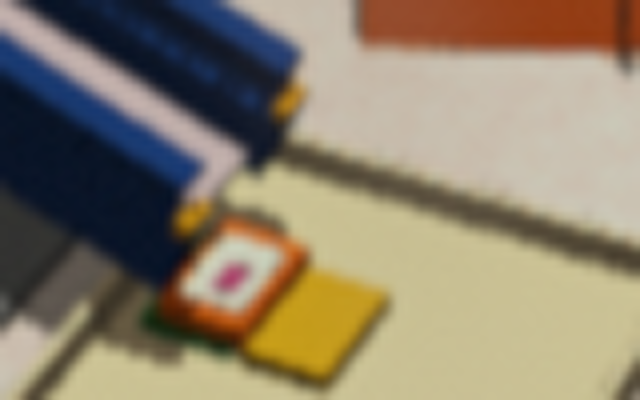

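All three are out and at rest in the tray: orange lies on green at crop (235,285), yellow beside it. Lowering along the arc.

>>> apply_moves(series=[[-0.0004, -0.0027, -0.0057, 0, 0, 0], [-0.0009, -0.0054, -0.0114, 0, 0, 0], [-0.0013, -0.0079, -0.0172, 0, 0, 0], [-0.0017, -0.0104, -0.0229, 0, 0, 0], [-0.0021, -0.0126, -0.0288, 0, 0, 0], [-0.0025, -0.0147, -0.0346, 0, 0, 0], [-0.0028, -0.0166, -0.0406, 0, 0, 0], [-0.0031, -0.0184, -0.0466, 0, 0, 0], [-0.0034, -0.02, -0.0528, 0, 0, 0], [-0.0036, -0.0214, -0.0589, 0, 0, 0], [-0.0038, -0.0228, -0.065, 0, 0, 0], [-0.004, -0.024, -0.0711, 0, 0, 0], [-0.0042, -0.0248, -0.076, 0, 0, 0], [-0.0043, -0.0255, -0.081, 0, 0, 0], [-0.0044, -0.0262, -0.086, 0, 0, 0], [-0.0045, -0.0267, -0.09, 0, 0, 0], [-0.0045, -0.0267, -0.09, 0, 0, 0], [-0.0045, -0.0267, -0.09, 0, 0, 0]])

```text
time: 21.58
eef_pos: [0.5005, -0.2756, 0.0773]
tcp_rot: [0.997, -0.083, 0.0, -0.001]
contact_force: [1.4, 2.2, 8.5]
opening: 0.129
finger_force: 21.8
```

>>> apply_moves(series=[[0, 0, 0.001, 0, 0, 0], [0, 0, 0.001, 0, 0, 0], [0, 0, 0.001, 0, 0, 0], [0, 0, 0.001, 0, 0, 0], [0, 0, 0.001, 0, 0, 0], [0, 0, 0.03, 0, 0, 0], [0, 0, 0.07, 0, 0, 0], [0, 0, 0.12, 0, 0, 0], [0, 0, 0.18, 0, 0, 0], [0, 0, 0.18, 0, 0, 0]], jaw=0.5)

```text
time: 22.82
eef_pos: [0.5018, -0.2783, 0.2255]
tcp_rot: [0.997, -0.083, 0.004, 0.003]
contact_force: [0.5, 0.0, -0.1]
opening: 0.503
finger_force: 0.0
```

```bash
python3 look.py end; python3 - <<'E'
from h import *
a=cv2.imread('pics/end_s.png')[140:320,70:330];b=cv2.imread('pics/end_t.png')[80:300,170:430]
M=np.vstack([cv2.resize(a,None,fx=1.7,fy=1.7),cv2.resize(b,None,fx=1.3,fy=1.3)[:,:338] if 0 else cv2.resize(b,(442,290))]);print(M.shape);cv2.imwrite('pics/z.png',M)
E
```

```text
22.925 [ 0.4996 -0.2766  0.2202] [-0.6  0.2 -0.6]
top green [(np.float64(347.6), np.float64(204.3), 100)]
top orange [(np.float64(362.9), np.float64(198.7), 25)]
top yellow [(np.float64(269.3), np.float64(194.5), 249), (np.float64(334.9), np.float64(201.3), 121), (np.float64(357.2), np.float64(208.3), 43)]
scene green []
scene orange [(np.float64(257.9), np.float64(185.0), 731), (np.float64(159.0), np.float64(180.7), 30), (np.float64(223.5), np.float64(224.8), 106)]
scene yellow [(np.float64(179.7), np.float64(185.7), 23), (np.float64(233.8), np.float64(230.4), 160)]
(596, 442, 3)
```

View pics/z.png

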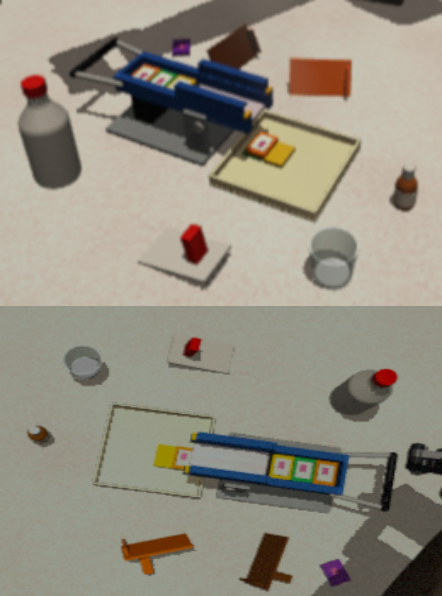

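The final picture shows the box level with three cassettes at lower-panel (303,468), three in the tray at (172,457), and the lid tab up at (200,353). Everything else is in place and the gripper is free.

```bash
python3 -c "
from plant import ctrl
print(ctrl.sign_off())"
```

```text
the job is handed in; nothing more can be done
None
```

The job is handed in: the lid is on the bench tab up and clear of the tray, three cassettes are in the tray (orange resting on green, yellow upside down), three are still in the level box, and the gripper has let go (about 23 s used).

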